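Set out the walnut sound eggs on their saucers

TASK

Set the sound game out for the next session: stand each of the four walnut eggs upright in the saucer that matches its coloured tip, one at a time in playing order: yellow, then green, then blue, then pink. Set each egg down on the saucer's flat floor inside the rim rather than dropping it, and let go before fetching the next. Leave the white ceramic egg and the rattle jar where they stand.

Things in the scene. Friction and masses are not known exactly. Their poses are not given: they have to be found in the camera images.
- yellow_egg: walnut egg (dark brown wood) standing upright on a flat foot, yellow tip on top; 70 mm tall, widest 46 mm (straight-sided, vertical, from 22 to 40 mm above its underside), foot 28 mm across, about 70 g. Origin: centre of its underside, z up along its axis; round, so yaw means nothing
- green_egg: walnut egg (dark brown wood) standing upright on a flat foot, green tip on top; 70 mm tall, widest 46 mm (straight-sided, vertical, from 22 to 40 mm above its underside), foot 28 mm across, about 70 g. Origin: centre of its underside, z up along its axis; round, so yaw means nothing
- blue_egg: walnut egg (dark brown wood) standing upright on a flat foot, blue tip on top; 70 mm tall, widest 46 mm (straight-sided, vertical, from 22 to 40 mm above its underside), foot 28 mm across, about 70 g. Origin: centre of its underside, z up along its axis; round, so yaw means nothing
- pink_egg: walnut egg (dark brown wood) standing upright on a flat foot, pink tip on top; 70 mm tall, widest 46 mm (straight-sided, vertical, from 22 to 40 mm above its underside), foot 28 mm across, about 70 g. Origin: centre of its underside, z up along its axis; round, so yaw means nothing
- yellow_saucer: round yellow silicone saucer stuck fast to the shelf by suction (it cannot move); 80 mm across, rim 8 mm high, flat inner floor 58 mm across and 4 mm above the shelf. Origin: centre of its underside, on the shelf surface; z up
- green_saucer: round green silicone saucer stuck fast to the shelf by suction (it cannot move); 80 mm across, rim 8 mm high, flat inner floor 58 mm across and 4 mm above the shelf. Origin: centre of its underside, on the shelf surface; z up
- blue_saucer: round blue silicone saucer stuck fast to the shelf by suction (it cannot move); 80 mm across, rim 8 mm high, flat inner floor 58 mm across and 4 mm above the shelf. Origin: centre of its underside, on the shelf surface; z up
- pink_saucer: round pink silicone saucer stuck fast to the shelf by suction (it cannot move); 80 mm across, rim 8 mm high, flat inner floor 58 mm across and 4 mm above the shelf. Origin: centre of its underside, on the shelf surface; z up
- ceramic_egg: white ceramic egg with a blue tip, same shape and size as the walnut eggs (70 mm tall, 46 mm wide); NOT one of the set, it stays where it stands. Origin: centre of its underside
- rattle_jar: white ceramic rattle jar, terracotta twist cap, 52 mm across, 56 mm tall; stays put. Origin: centre of its underside. Unlisted among the others: flat green gear (59 mm across, 9 high), pink spinner (54 across, 42 high), aluminium fork base (50 x 42 x 40). Any two of all these things and saucers start 84 mm or more apart centre to centre; all else is farther out (0.45 m or more to either side, or beyond 0.77 m)

How it is judged:
On the way, in this order (a step that is already met when the one before it is completed fails the run):
1. the walnut egg with the yellow tip stands upright and released in the yellow saucer (horizontal distance between yellow_egg and yellow_saucer below 0.0155 m and z of yellow_egg in the frame of yellow_saucer between 0.0015 and 0.0065 m and angle between yellow_egg's own z axis and vertical below 0.12 rad and linear speed of yellow_egg below 0.03 m/s and contact force between the fingers and yellow_egg below 0.05 N), for 0.2 s.
2. the walnut egg with the green tip stands upright and released in the green saucer (horizontal distance between green_egg and green_saucer below 0.0155 m and z of green_egg in the frame of green_saucer between 0.0015 and 0.0065 m and angle between green_egg's own z axis and vertical below 0.12 rad and linear speed of green_egg below 0.03 m/s and contact force between the fingers and green_egg below 0.05 N), for 0.2 s.
3. the walnut egg with the blue tip stands upright and released in the blue saucer (horizontal distance between blue_egg and blue_saucer below 0.0155 m and z of blue_egg in the frame of blue_saucer between 0.0015 and 0.0065 m and angle between blue_egg's own z axis and vertical below 0.12 rad and linear speed of blue_egg below 0.03 m/s and contact force between the fingers and blue_egg below 0.05 N), for 0.2 s.
4. the walnut egg with the pink tip stands upright and released in the pink saucer (horizontal distance between pink_egg and pink_saucer below 0.0155 m and z of pink_egg in the frame of pink_saucer between 0.0015 and 0.0065 m and angle between pink_egg's own z axis and vertical below 0.12 rad and linear speed of pink_egg below 0.03 m/s and contact force between the fingers and pink_egg below 0.05 N), for 0.2 s.
At the end, for the whole second after the job is handed in: Each walnut egg stands upright (within 0.12 rad) on the floor of the saucer of its tip's colour, inside the rim (axis within 15.5 mm of the saucer's centre, underside 1.5 to 6.5 mm above the shelf), released and at rest; the white ceramic egg and the rattle jar are within 15 mm of where they began (all of step 1 and all of step 2 and all of step 3 and all of step 4 and distance of each of ceramic_egg, rattle_jar from where it was at the start of the episode below 0.015 m); the robot touches nothing.
It fails at once if the white ceramic egg or the rattle jar is pushed or carried 15 mm or more from its place (distance of any of ceramic_egg, rattle_jar from where it was at the start of the episode above 0.015 m).
It fails at once if the walnut egg with the yellow tip is dropped (moves faster than 0.6 m/s, a fall of about 20 mm, with no finger on it) (linear speed of yellow_egg above 0.6 m/s and contact force between the fingers and yellow_egg below 0.01 N).
It fails at once if the walnut egg with the green tip is dropped (moves faster than 0.6 m/s, a fall of about 20 mm, with no finger on it) (linear speed of green_egg above 0.6 m/s and contact force between the fingers and green_egg below 0.01 N).
It fails at once if the walnut egg with the blue tip is dropped (moves faster than 0.6 m/s, a fall of about 20 mm, with no finger on it) (linear speed of blue_egg above 0.6 m/s and contact force between the fingers and blue_egg below 0.01 N).
It fails at once if the walnut egg with the pink tip is dropped (moves faster than 0.6 m/s, a fall of about 20 mm, with no finger on it) (linear speed of pink_egg above 0.6 m/s and contact force between the fingers and pink_egg below 0.01 N).
It also fails if it takes over 112 s, if anything falls off the work surface, if the arm or the gripper's body presses on something with over 40 N, if the wrist force passes 120 N, or if a joint passes its speed limit or range.

ROBOT

A 6-joint arm with a two-finger parallel gripper is mounted at the origin on the work surface. World frame = base frame: x ahead of the robot, y to its left, z up, the work surface at z = 0. Lengths are in m, angles in rad, forces in N, time in s.
With the tool pointing down it reaches from about 0.275 to 0.825 m from the base axis. Payload 4.9 kg.
Tool frame: the origin (TCP) lies at the very end of the fingers, on their centre line; the grasp point (between the pads) lies 19 mm behind it (ctrl.grip_depth is the distance from the TCP to the grasp point, in m); z points along the fingers, y is the direction in which the jaws open and shut (so a half turn about z gives the same grasp; the last joint's range is limited). The gripper opens to 85 mm and grips with 20 to 120 N. Pads are 22 mm wide; open, the fingers measure 114 mm over their backs; the gripper's body (76 mm by 85 mm) begins 54 mm behind the grasp point. The pads swing forward as they close: fully open they stand 13 mm farther back than shut.
Start: joints at [-1.327, 0.326, -0.193, 1.052, 0, 1.437], TCP at [0.203, -0.511, 0.231] pointing down, gripper open.
Joint ranges: [-2.65, 2.65], [-0.97, 1.79], [-1.3, 1.35], [-1.93, 2.1], [-1.47, 1.37], [-3.14, 3.14]. Speed limits (rad/s): [2.57, 2.57, 3.14, 3.14, 3.14, 3.14].

INTERFACE

Orientations are given as a unit quaternion [w, x, y, z].
In Python, from rig import ctrl gives the robot as it stands. The module is installed in compiled form; this text tells all that it offers.
- The arm moves only by the shell command python3 -m pendant 'ROWS' [FORCE]. ROWS is JSON, one flat list of numbers, 7 for each row, row after row: the shift along the world's x, y, z in cm, then the turn, a rotation vector about the world's x, y, z in rad, then the finger opening in cm, from 0 to 8.54. In form: [x, y, z, wx, wy, wz, gripper, x, y, z, wx, wy, wz, gripper, ...]. A call has 1 to 10 rows; each row shifts and turns the pose as measured when the row begins; what a row does not reach is not made up. A row lasts 1/8 s, in which the tool goes at most 62.5 mm and 10.7 degrees, less where a joint would pass 70% of its speed; a pose out of reach is approached as far as the arm can. A call is refused whole if a number of a shift passes 6.25 or a number of a turn 0.188, either way. A call with a gripper value outside its range is refused whole. The fingers move at their own pace and stop on an object; FORCE is the grip in N (left out, the last holds). Time passes only in rows, so rows that do not move let the fingers close. It gives the time, the measured TCP pose, the force and the opening at its end, in the units of the state.
- ctrl.state(): the state, without advancing time (a new reading comes with each control period).
- ctrl.snapshot(name): name is "scene" or "top" or "wrist"; returns (picture, depth): 420x560x3 uint8, red, green, blue; 420x560 float32, m along the optical axis (not along the pixel's ray), 0 where there is no reading.
- ctrl.camera_model(name): a dict with "camera_matrix" (3x3 intrinsics, pixels), "k1" (the pictures are not rectified: a ray, as slopes to the right and down, at radius r is drawn at 1 + k1 r^2 times it, then the intrinsics apply), "origin" and "orientation" of the camera in the world. Camera axes: x right, y up, looking along -z (the intrinsics and any distortion apply to the point x, -y, -z); pixel columns grow to the right and rows downward; lengths in m; the calibration is good to about 2 mm. A picture is of the moment at which its call begins: read the wrist's pose just before it. camera_model takes no time and is no camera call; for the wrist camera it gives the pose at the moment of the call.
- ctrl.close_job(): hands the job in, once; it reports no verdict.
The state is a dict: "time": time; "qpos": joint angles; "joint_velocities": joint speeds; "effort": joint torques, N m; "eef_pos": TCP position; "eef_rot": TCP orientation; "force": force on the tool from outside, world axes, zero at the start; "wrist_torque": the same for the moment, N m; "gripper_width": opening from 0.0 (shut) to 1.0 (fully open).
Only numpy, scipy, OpenCV 4.12 (cv2) and the standard library are available. Lean on these libraries where they do the work, as an engineer would, in place of code of your own. Each camera call takes 0.05 s, during which the arm holds its last target. There are 200 camera calls.

## Working session

There is one attempt and no reset: what is moved stays moved. The work goes in short steps, Python scripts to look and compute and a shell command to move; the robot and the scene stay as the last step left them, time stands still between calls to the robot, and variables do not carry over. Pictures are saved under pics/ and viewed, about 12 in all and at most 16, crops included, and the job is handed in when it is done.

```bash
mkdir -p pics; python3 - <<'E'
from rig import ctrl
import cv2,numpy as np
s=ctrl.state();print(s)
for n in("scene","top"):
    p,d=ctrl.snapshot(n);cv2.imwrite(f"pics/{n}0.png",p[...,::-1]);np.savez(f"{n}0.npz",p=p,d=d)
    print(n,ctrl.camera_model(n))
print(ctrl.camera_model("wrist"))
E
```

```text
{'time': 0.0, 'qpos': array([-1.32721691e+00,  3.26960638e-01, -1.93582776e-01,  1.05198265e+00,
        2.21081641e-05,  1.43662886e+00]), 'joint_velocities': array([ 0.00044335,  0.00087016,  0.00068569, -0.00027908, -0.00099721,
       -0.00152392]), 'effort': array([-5.49798715e-04, -4.43397152e+01,  2.62443691e+01,  1.56004558e-02,
       -2.83124646e-04, -3.65477622e-07]), 'eef_pos': array([ 0.20274879, -0.51064841,  0.23049312]), 'eef_rot': array([-8.64178956e-04,  9.82216007e-01,  1.87752408e-01, -3.62523323e-05]), 'force': array([0.46458529, 0.30714539, 0.3384193 ]), 'wrist_torque': array([ 0.02869826, -0.00189618, -0.07520518]), 'gripper_width': 1.0008700619927322}
scene {'camera_matrix': array([[486.16078553,   0.        , 274.50248169],
       [  0.        , 486.16078553, 218.38840302],
       [  0.        ,   0.        ,   1.        ]]), 'k1': -0.08378838983183752, 'origin': array([1.19378592, 0.57862002, 0.59132609]), 'orientation': array([0.36474684, 0.19099214, 0.44574172, 0.794856  ])}
top {'camera_matrix': array([[513.71211594,   0.        , 272.92767759],
       [  0.        , 513.71211594, 212.80493884],
       [  0.        ,   0.        ,   1.        ]]), 'k1': -0.1317783457510257, 'origin': array([ 0.38998849, -0.00780036,  1.19584644]), 'orientation': array([ 0.7109859 ,  0.04330976, -0.03920443, -0.70077552])}
{'camera_matrix': array([[311.5883353 ,   0.        , 282.214254  ],
       [  0.        , 311.5883353 , 215.65842774],
       [  0.        ,   0.        ,   1.        ]]), 'k1': -0.06541071071373387, 'origin': array([ 0.27530354, -0.48322464,  0.3727762 ]), 'orientation': array([ 0.81730336, -0.12761082,  0.08772202, -0.5550095 ])}
```

View pics/top0.png

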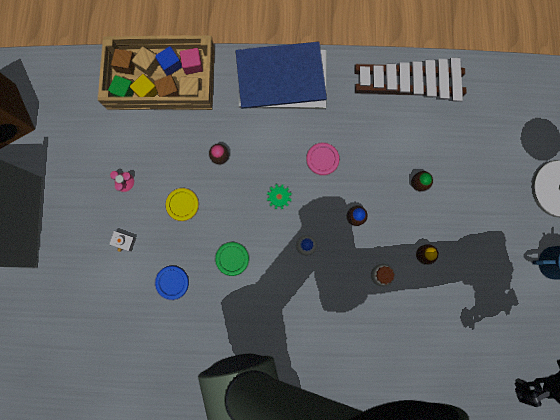

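View pics/scene0.png

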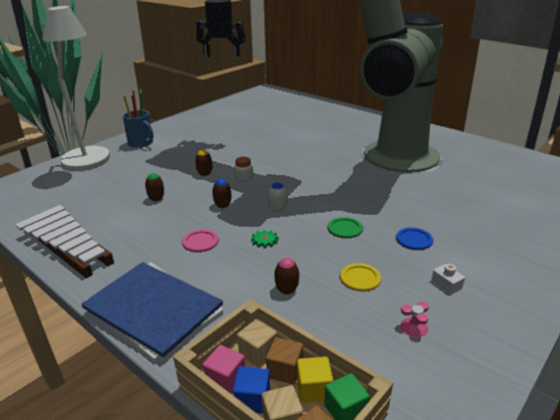

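Top view: yellow egg (428,254), green egg (423,181), blue egg (357,215), pink egg (219,152), ceramic (307,245), jar (384,274). Saucers: yellow (182,204), green (232,258), blue (172,282), pink (323,158). I'll measure these by colour mask, using two views.

```bash
cat > h.py <<'E'
import cv2,numpy as np
from scipy.spatial.transform import Rotation as R
def ray(m,u,v):
    K=m["camera_matrix"]; a=cv2.undistortPoints(np.array([[[u,v]]],float),K,np.array([m["k1"],0,0,0.]))[0,0]
    q=m["orientation"]; return m["origin"],R.from_quat([*q[1:],q[0]]).apply([a[0],-a[1],-1])
def cast(m,u,v,z):
    o,d=ray(m,u,v); return o+d*(z-o[2])/d[2]
def proj(m,P):
    q=m["orientation"]; c=R.from_quat([*q[1:],q[0]]).inv().apply(np.asarray(P)-m["origin"]); c=np.array([c[0],-c[1],-c[2]])
    return cv2.projectPoints(c.reshape(1,1,3),np.zeros(3),np.zeros(3),m["camera_matrix"],np.array([m["k1"],0,0,0.]))[0].ravel()
HUE={"yellow":(18,33),"green":(45,85),"blue":(100,130),"pink":(150,179)}
def blob(p,c,u,v,r=22,smin=110,vmin=40):
    """colour blob nearest (u,v): min-area enclosing centre, size"""
    h=cv2.cvtColor(p,cv2.COLOR_RGB2HSV); lo,hi=HUE[c]
    k=cv2.inRange(h,(lo,smin,vmin),(hi,255,255)); w=np.zeros_like(k); cv2.circle(w,(int(u),int(v)),r,255,-1)
    cs,_=cv2.findContours(k&w,cv2.RETR_EXTERNAL,cv2.CHAIN_APPROX_NONE)
    if not cs: return None
    c=max(cs,key=cv2.contourArea); x,y,a,b=cv2.boundingRect(c)
    M=cv2.moments(c); 
    cen=(M["m10"]/M["m00"],M["m01"]/M["m00"]) if M["m00"] else (x+a/2,y+b/2)
    return cen,(a,b)
E
python3 - <<'E'
from h import *; from rig import ctrl
t=ctrl.camera_model("top");s=ctrl.camera_model("scene")
pt=np.load("top0.npz")["p"];ps=np.load("scene0.npz")["p"]
E={"yellow":((428,254),(203,154)),"green":((424,180),(154,178)),"blue":((359,214),(222,184)),"pink":((217,152),(287,264)),"ceramic":((307,245),(277,187))}
S={"yellow":((182,204),(360,277)),"green":((232,258),(345,228)),"blue":((172,282),(415,238)),"pink":((323,158),(200,240))}
for n,D,z in(("egg",E,.066),("sauc",S,.007)):
  for c,(a,b) in D.items():
    r=12 if n=="egg" else 22
    o=[]
    for m,p,x in((t,pt,a),(s,ps,b)):
      B=blob(p,"blue" if c=="ceramic" else c,*x,r=r if m is t else r+6); 
      if B: o+= [np.round(cast(m,*B[0],z)[:2],4),B[1],np.round(B[0],1)]
    print(n,c,o)
print("jar",cast(t,384,274,.056))
E
```

```text
egg yellow [array([ 0.4369, -0.3517]), (13, 14), array([430.6, 253.3]), array([ 0.4466, -0.3498]), (11, 6), array([201.9, 152.7])]
egg green [array([ 0.605 , -0.3433]), (12, 12), array([425.5, 178.6]), array([ 0.6129, -0.3404]), (12, 7), array([152.7, 176.2])]
egg blue [array([ 0.5226, -0.1907]), (13, 13), array([358.7, 213.9]), array([ 0.5293, -0.1905]), (12, 8), array([220.4, 181.8])]
egg pink [array([0.6614, 0.1278]), (13, 13), array([217.1, 150.8]), array([0.6695, 0.1295]), (17, 11), array([286.3, 263.1])]
egg ceramic [array([ 0.4541, -0.0751]), (12, 13), array([306.5, 244.1]), array([ 0.4598, -0.0764]), (12, 7), array([276.7, 185.4])]
sauc yellow [array([0.5472, 0.2149]), (34, 33), array([181.6, 204. ]), array([0.5534, 0.2143]), (41, 28), array([360.1, 276.6])]
sauc green [array([0.4217, 0.0941]), (34, 34), array([231.6, 258.5]), array([0.4284, 0.0937]), (35, 21), array([344.9, 226.9])]
sauc blue [array([0.364 , 0.2326]), (34, 34), array([171.4, 282.4]), array([0.3705, 0.2317]), (37, 23), array([414.2, 237.9])]
sauc pink [array([ 0.6604, -0.1151]), (32, 32), array([322.5, 158.4]), array([ 0.6671, -0.1143]), (35, 22), array([200. , 240.2])]
jar [ 0.3904307  -0.24862421  0.056     ]
```

```bash
python3 -m pendant '[3.4,2.3,-1,0,0,0.17,8.5, 3.4,2.3,-1,0,0,0.17,8.5, 3.4,2.3,-1,0,0,0.17,8.5, 3.4,2.3,-1,0,0,0.17,8.5, 3.4,2.3,-1,0,0,0.17,8.5, 3.4,2.3,-1,0,0,0.17,8.5, 3.4,2.2,-1,0,0,0.17,8.5, 0,0,0,0,0,0,8.5]' 40
python3 - <<'E'
from h import *; from rig import ctrl
m=ctrl.camera_model("wrist");s=ctrl.state();p,d=ctrl.snapshot("wrist");cv2.imwrite("pics/w1.png",p[...,::-1])
print(m,s["eef_pos"],s["eef_rot"]); print(proj(m,[.4417,-.351,.068]))
E
```

```text
time: 1.1
eef_pos: [0.4454, -0.3442, 0.1552]
eef_rot: [-0.003, 0.695, 0.719, -0.0]
force: [-1.1, 0.1, -0.5]
gripper_width: 0.995
{'camera_matrix': array([[311.5883353 ,   0.        , 282.214254  ],
       [  0.        , 311.5883353 , 215.65842774],
       [  0.        ,   0.        ,   1.        ]]), 'k1': -0.06541071071373387, 'origin': array([ 0.44326759, -0.26762015,  0.29770013]), 'orientation': array([ 9.88104245e-01, -1.52855693e-01,  1.98214543e-04,  1.68848576e-02])} [ 0.44540358 -0.34416682  0.15524389] [-2.87164438e-03  6.95105855e-01  7.18901519e-01 -4.58463879e-04]
[278.29898087 228.41737055]
```

View pics/w1.png

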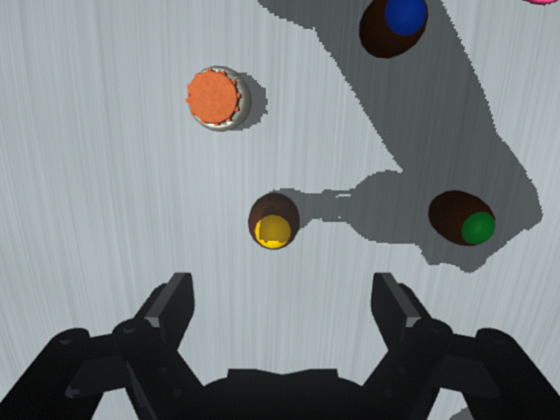

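The wrist view shows the yellow tip at (273,231), green at (477,227), blue at (406,14), the jar at (214,97), and the jaws at about 190 and 373.

```bash
cat > look.py <<'E'
import sys; from h import *; from rig import ctrl
# python3 look.py name [colour x y z r]...
name=sys.argv[1]; m=ctrl.camera_model("wrist");s=ctrl.state();p,d=ctrl.snapshot("wrist");cv2.imwrite(f"pics/{name}.png",p[...,::-1])
a=sys.argv[2:]; print("tcp",np.round(s["eef_pos"],4),"jaw/px",np.round(R.from_quat([*s["eef_rot"][1:],s["eef_rot"][0]]).as_matrix()[:,1:],3).tolist(),"f",np.round(s["force"],1),"w",round(s["gripper_width"],3),"t",s["time"])
for i in range(0,len(a),5):
    c=a[i]; x,y,z,r=map(float,a[i+1:i+5]); u=proj(m,[x,y,z]); B=blob(p,c,*u,r=int(r))
    if B is None: print(c,"none near",u); continue
    P=cast(m,*B[0],z); print(c,"px",np.round(B[0],1),B[1],"xy",np.round(P[:2],4),"minus tcp cm",np.round((P-s["eef_pos"])[:2]*100,2))
E
python3 look.py w2 yellow .4417 -.351 .066 30 green .609 -.342 .066 30 blue .526 -.1906 .066 35; python3 - <<'E'
from h import *; from rig import ctrl
m=ctrl.camera_model("wrist");t=ctrl.state()["eef_pos"];
for dx in(-.0425,.0425): print(proj(m,t+[dx,0,.013]))
print(cast(m,214,97,.056))
E
```

```text
tcp [ 0.4446 -0.345   0.1556] jaw/px [[0.999, -0.005], [0.031, 0.003], [-0.005, -1.0]] f [-0.6  0.7  0.4] w 0.999 t 1.15
yellow px [273.5 230. ] (36, 35) xy [ 0.4371 -0.3543] minus tcp cm [-0.75 -0.93]
green px [479. 226.] (33, 33) xy [ 0.603  -0.3457] minus tcp cm [15.84 -0.06]
blue px [405.8  14.7] (42, 34) xy [ 0.5219 -0.1982] minus tcp cm [ 7.73 14.68]
[193.22613041 284.46738371]
[372.2581666  289.52556235]
[ 0.39013412 -0.25611142  0.056     ]
```

```bash
python3 -m pendant '[-0.7,-0.9,-1.5,0,0,0,8.5, 0,0,-2,0,0,0,8.5, 0,0,-2,0,0,0,8.5, 0,0,0,0,0,0,8.5]'; python3 look.py w3 yellow .437 -.353 .066 50
```

```text
time: 1.7
eef_pos: [0.4317, -0.3598, 0.0981]
eef_rot: [-0.002, 0.7, 0.714, -0.002]
force: [-0.9, 1.1, -0.3]
gripper_width: 0.997
tcp [ 0.4317 -0.3598  0.0981] jaw/px [[1.0, -0.006], [0.019, 0.001], [-0.006, -1.0]] f [-0.9  1.1 -0.3] w 0.997 t 1.7
yellow px [292.1 240. ] (47, 44) xy [ 0.4369 -0.3539] minus tcp cm [0.52 0.59]
```

```bash
python3 -m pendant '[0.5,0.5,0,0,0,0,8.5, 0,0,-2.5,0,0,0,8.5, 0,0,-2.5,0,0,0,8.5, 0,0,-2,0,0,0,8.5, 0,0,0,0,0,0,8.5, 0,0,0,0,0,0,8.5]'
```

```text
time: 2.5
eef_pos: [0.4408, -0.3589, 0.0334]
eef_rot: [0.004, 0.701, 0.713, -0.002]
force: [-0.4, 0.3, -0.4]
gripper_width: 0.995
```

```bash
python3 -m pendant '[-0.3,0.5,-1.2,0,0,0,8.5, 0,0,-1,0,0,0,8.5, 0,0,0,0,0,0,8.5]'; python3 look.py w4
```

```text
time: 2.88
eef_pos: [0.4385, -0.3543, 0.0118]
eef_rot: [0.005, 0.701, 0.713, -0.002]
force: [-0.2, 0.2, -0.3]
gripper_width: 0.993
tcp [ 0.4385 -0.3543  0.0118] jaw/px [[1.0, 0.005], [0.017, -0.01], [0.005, -1.0]] f [-0.2  0.2 -0.3] w 0.993 t 2.875
```

View pics/w4.png

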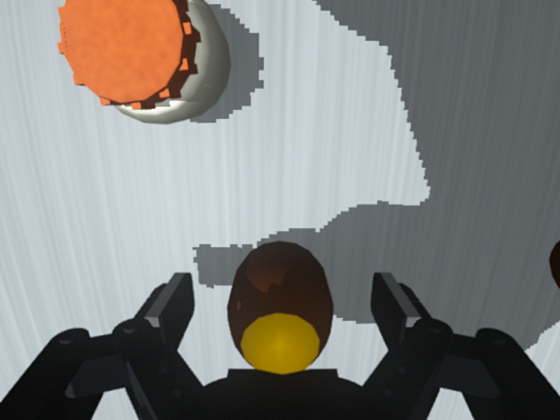

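The egg is centred between the jaws: its body spans columns 230–332 and the jaws are at 190 and 373. Closing now.

```bash
python3 -m pendant '[0,0,0,0,0,0,3.5, 0,0,0,0,0,0,3.5, 0,0,0,0,0,0,3.5, 0,0,0,0,0,0,3.5, 0,0,0,0,0,0,3.5, 0,0,0,0,0,0,3.5]' 30; python3 -m pendant '[0,0,1,0,0,0,3.5, 0,0,2,0,0,0,3.5, 0,0,2,0,0,0,3.5, 0,0,0,0,0,0,3.5]'
```

```text
time: 3.68
eef_pos: [0.4391, -0.3549, 0.0127]
eef_rot: [0.006, 0.701, 0.713, -0.002]
force: [-0.4, 0.5, 0.2]
gripper_width: 0.521
time: 4.18
eef_pos: [0.439, -0.3548, 0.0652]
eef_rot: [0.006, 0.701, 0.713, -0.002]
force: [-0.3, -0.3, -1.1]
gripper_width: 0.528
```

```bash
python3 -m pendant '[0,0,3,0,0,0,3.5, 0,0,3,0,0,0,3.5, 0,0,2.5,0,0,0,3.5, 0.9,4.7,0,0,0,0,3.5, 0.9,4.7,0,0,0,0,3.5, 0.9,4.7,0,0,0,0,3.5, 0.9,4.7,0,0,0,0,3.5, 0.9,4.7,0,0,0,0,3.5, 0.9,4.7,0,0,0,0,3.5, 0.9,4.7,0,0,0,0,3.5]' ; python3 -m pendant '[0.9,4.7,0,0,0,0,3.5, 0.9,4.7,0,0,0,0,3.5, 0.9,4.7,0,0,0,0,3.5, 0.9,4.7,0,0,0,0,3.5, 0,0,0,0,0,0,3.5, 0,0,0,0,0,0,3.5]'; python3 look.py w5 yellow .547 .213 .008 130 pink .661 .127 .066 40 green .4217 .094 .007 50 blue .364 .2326 .007 70
```

```text
time: 5.42
eef_pos: [0.5003, -0.0181, 0.1477]
eef_rot: [0.004, 0.704, 0.71, -0.002]
force: [1.1, -0.8, -0.7]
gripper_width: 0.529
time: 6.18
eef_pos: [0.5348, 0.1791, 0.1438]
eef_rot: [0.003, 0.702, 0.712, -0.003]
force: [-1.2, 0.6, 0.4]
gripper_width: 0.523
tcp [0.5348 0.1791 0.1438] jaw/px [[1.0, -0.0], [0.014, -0.01], [-0.0, -1.0]] f [-1.2  0.6  0.4] w 0.523 t 6.175
yellow px [297.3 164.1] (87, 87) xy [0.5472 0.2142] minus tcp cm [1.24 3.51]
pink px [434.9 283. ] (34, 30) xy [0.6595 0.1288] minus tcp cm [12.47 -5.02]
green px [170.2 278.2] (73, 69) xy [0.4211 0.0964] minus tcp cm [-11.36  -8.27]
blue px [ 96.2 143. ] (85, 87) xy [0.3666 0.2315] minus tcp cm [-16.82   5.25]
```

View pics/w5.png

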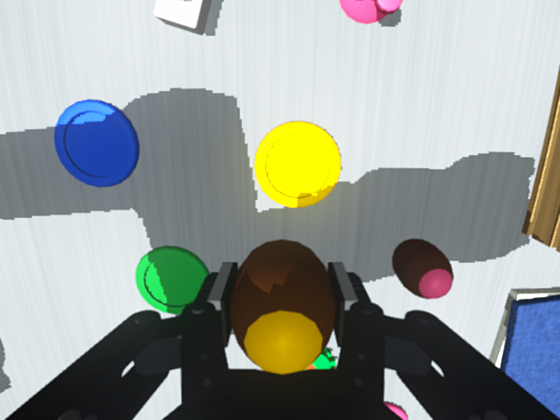

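Egg held; the yellow saucer at (297,164) casts to (0.547,0.214), which agrees with the top view.

```bash
python3 -m pendant '[0.6,1.7,0,0,0,0,3.5, 0.6,1.7,0,0,0,0,3.5, 0,0,-2.5,0,0,0,3.5, 0,0,-2.5,0,0,0,3.5, 0,0,-2.5,0,0,0,3.5, 0,0,-1.5,0,0,0,3.5, 0,0,0,0,0,0,3.5, 0,0,0,0,0,0,3.5]'; python3 look.py w6 yellow .547 .214 .008 130
```

```text
time: 7.22
eef_pos: [0.5521, 0.2167, 0.0532]
eef_rot: [0.004, 0.704, 0.711, -0.0]
force: [-0.4, -0.6, -0.0]
gripper_width: 0.523
tcp [0.5521 0.2167 0.0532] jaw/px [[1.0, 0.005], [0.01, -0.007], [0.005, -1.0]] f [-0.4 -0.6 -0. ] w 0.523 t 7.225
yellow px [276.3 229.2] (118, 88) xy [0.548  0.2242] minus tcp cm [-0.41  0.76]
```

```bash
python3 -m pendant '[-0.4,-0.3,0,0,0,0,3.5, 0,0,-1.4,0,0,0,3.5, 0,0,-1.2,0,0,0,3.5, 0,0,0,0,0,0,3.5, 0,0,0,0,0,0,3.5]'
```

```text
time: 7.9
eef_pos: [0.5486, 0.2135, 0.0268]
eef_rot: [0.005, 0.704, 0.71, 0.001]
force: [-0.4, -1.0, -1.5]
gripper_width: 0.525
```

```bash
python3 -m pendant '[0,0,-0.5,0,0,0,3.5, 0,0,-0.3,0,0,0,3.5, 0,0,-0.1,0,0,0,3.5, 0,0,0,0,0,0,3.5]'; python3 look.py w7
```

```text
time: 8.4
eef_pos: [0.5489, 0.2136, 0.0175]
eef_rot: [0.005, 0.704, 0.71, 0.001]
force: [0.1, 0.8, -0.2]
gripper_width: 0.524
tcp [0.5489 0.2136 0.0175] jaw/px [[1.0, 0.008], [0.01, -0.006], [0.008, -1.0]] f [ 0.1  0.8 -0.2] w 0.524 t 8.4
```

View pics/w7.png

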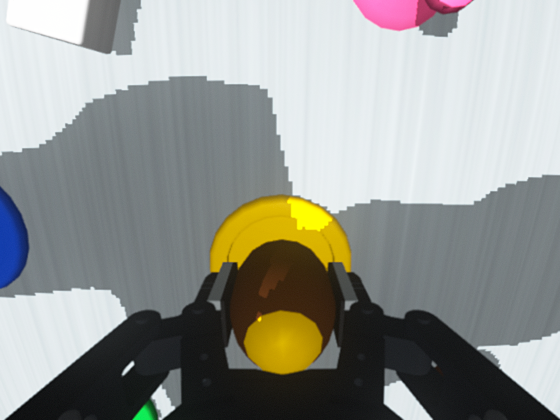

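The egg is centred in the saucer and about 1 mm above the floor. Lowering the last bit, then releasing.

```bash
python3 -m pendant '[0,0,-0.15,0,0,0,3.5, 0,0,0,0,0,0,3.5]';python3 -m pendant '[0,0,0,0,0,0,5.5, 0,0,0,0,0,0,8.5, 0,0,0,0,0,0,8.5, 0,0,0,0,0,0,8.5, 0,0,0,0,0,0,8.5]'; python3 look.py w8 yellow .548 .214 .070 60
```

```text
time: 8.7
eef_pos: [0.5494, 0.2139, 0.0168]
eef_rot: [0.005, 0.704, 0.711, 0.001]
force: [-0.1, 0.6, -0.4]
gripper_width: 0.523
time: 9.32
eef_pos: [0.5498, 0.214, 0.017]
eef_rot: [0.005, 0.704, 0.711, 0.002]
force: [0.5, -0.1, 0.3]
gripper_width: 0.998
tcp [0.5498 0.214  0.017 ] jaw/px [[1.0, 0.01], [0.01, -0.005], [0.01, -1.0]] f [ 0.5 -0.1  0.3] w 0.998 t 9.325
yellow px [282.2 340.8] (80, 67) xy [0.5489 0.2168] minus tcp cm [-0.09  0.28]
```

```bash
python3 -m pendant '[0,0,2,0,0,0,8.5, 0,0,3.5,0,0,0,8.5, 0,0,4,0,0,0,8.5, 0,0,4,0,0.01,0,8.5, 0.45,-4.7,0,0,0,0,8.5, 0.45,-4.7,0,0,0,0,8.5, 0.45,-4.7,0,0,0,0,8.5, 0.45,-4.7,0,0,0,0,8.5, 0.45,-4.7,0,0,0,0,8.5, 0.45,-4.7,0,0,0,0,8.5]' ; python3 -m pendant '[0.45,-4.7,0,0,0,0,8.5, 0.45,-4.7,0,0,0,0,8.5, 0.45,-4.7,0,0,0,0,8.5, 0.45,-4.7,0,0,0,0,8.5, 0.45,-4.7,0,0,0,0,8.5, 0.45,-4,0,0,0,0,8.5, 0,0,0,0,0,0,8.5, 0,0,0,0,0,0,8.5]'; python3 look.py w9 green .604 -.345 .066 60 blue .522 -.193 .066 40
```

```text
time: 10.62
eef_pos: [0.5762, -0.0731, 0.1569]
eef_rot: [0.003, 0.701, 0.713, -0.001]
force: [0.4, 0.4, -0.7]
gripper_width: 0.997
time: 11.62
eef_pos: [0.6021, -0.3606, 0.1558]
eef_rot: [0.003, 0.703, 0.712, -0.001]
force: [0.1, -0.9, -0.1]
gripper_width: 0.994
tcp [ 0.6021 -0.3606  0.1558] jaw/px [[1.0, 0.003], [0.013, -0.005], [0.003, -1.0]] f [ 0.1 -0.9 -0.1] w 0.994 t 11.625
green px [288.2 199.9] (37, 35) xy [ 0.6063 -0.3456] minus tcp cm [0.42 1.49]
blue px [168.    0.4] (10, 2) xy [ 0.5244 -0.2096] minus tcp cm [-7.76 15.1 ]
```

```bash
python3 -m pendant '[0.3,1.5,0,0,0,0,8.5, 0,0,-2,0,0,0,8.5, 0,0,-2,0,0,0,8.5, 0,0,-1.5,0,0,0,8.5, 0,0,0,0,0,0,8.5, 0,0,0,0,0,0,8.5]'; python3 look.py w10 green .605 -.3455 .066 60
```

```text
time: 12.42
eef_pos: [0.6075, -0.335, 0.1019]
eef_rot: [0.003, 0.699, 0.715, 0.0]
force: [0.3, -0.1, 0.1]
gripper_width: 0.996
tcp [ 0.6075 -0.335   0.1019] jaw/px [[1.0, 0.004], [0.022, -0.004], [0.004, -1.0]] f [ 0.3 -0.1  0.1] w 0.996 t 12.425
green px [280.6 260.7] (44, 40) xy [ 0.6064 -0.3451] minus tcp cm [-0.11 -1.01]
```

```bash
python3 -m pendant '[-0.1,-0.9,0,0,0,0,8.5, 0,0,-2,0,0,0,8.5, 0,0,-2.5,0,0,0,8.5, 0,0,-2,0,0,0,8.5, 0,0,0,0,0,0,8.5, 0,0,0,0,0,0,8.5]'; python3 look.py w11
```

```text
time: 13.22
eef_pos: [0.6086, -0.3507, 0.0406]
eef_rot: [0.008, 0.7, 0.714, 0.0]
force: [-0.6, -0.4, 0.0]
gripper_width: 0.996
tcp [ 0.6086 -0.3507  0.0406] jaw/px [[1.0, 0.012], [0.019, -0.01], [0.011, -1.0]] f [-0.6 -0.4  0. ] w 0.996 t 13.225
```

```bash
python3 -m pendant '[-0.2,0.5,-1,0,0.01,0,8.5, 0,0,-1.2,0,0,0,8.5, 0,0,-0.6,0,0,0,8.5, 0,0,0,0,0,0,8.5, 0,0,0,0,0,0,8.5]'; python3 look.py w12 green .606 -.3455 .068 60
```

```text
time: 13.9
eef_pos: [0.6072, -0.3456, 0.0121]
eef_rot: [0.005, 0.7, 0.714, -0.003]
force: [0.0, -0.4, 0.2]
gripper_width: 0.993
tcp [ 0.6072 -0.3456  0.0121] jaw/px [[1.0, 0.002], [0.019, -0.011], [0.002, -1.0]] f [ 0.  -0.4  0.2] w 0.993 t 13.9
green px [281.7 343.4] (78, 62) xy [ 0.6065 -0.341 ] minus tcp cm [-0.07  0.46]
```

```bash
python3 -m pendant '[0,0,0,0,0,0,3.5, 0,0,0,0,0,0,3.5, 0,0,0,0,0,0,3.5, 0,0,0,0,0,0,3.5, 0,0,0,0,0,0,3.5, 0,0,0,0,0,0,3.5]' 30; python3 -m pendant '[0,0,1,0,0,0,3.5, 0,0,3,0,0,0,3.5, 0,0,3.5,0,0,0,3.5, 0,0,3.5,0,0,0,3.5, 0,0,2.5,0,0,0,3.5, 0,0,0,0,0,0,3.5]'
```

```text
time: 14.7
eef_pos: [0.6076, -0.3459, 0.0129]
eef_rot: [0.006, 0.7, 0.714, -0.003]
force: [-1.3, -0.6, 0.9]
gripper_width: 0.523
time: 15.45
eef_pos: [0.6067, -0.3453, 0.1541]
eef_rot: [0.005, 0.7, 0.714, -0.003]
force: [0.2, -0.2, -0.8]
gripper_width: 0.526
```

```bash
python3 -m pendant '[-1.85,4.4,0,0,0,0,3.5, -1.85,4.4,0,0,0,0,3.5, -1.85,4.4,0,0,0,0,3.5, -1.85,4.4,0,0,0,0,3.5, -1.85,4.4,0,0,0,0,3.5, -1.85,4.4,0,0,0,0,3.5, -1.85,4.2,0,0,0,0,3.5, -1.85,4,0,0,0,0,3.5, -1.85,4,0,0,0,0,3.5]' ; python3 -m pendant '[0,0,0,0,0,0,3.5, 0,0,0,0,0,0,3.5]'; python3 look.py w13 green .4215 .095 .008 90 blue .366 .232 .008 70
```

```text
time: 16.58
eef_pos: [0.4289, 0.0505, 0.1443]
eef_rot: [0.001, 0.702, 0.712, -0.005]
force: [-0.0, -0.6, 0.0]
gripper_width: 0.526
time: 16.82
eef_pos: [0.4262, 0.0524, 0.1429]
eef_rot: [-0.0, 0.701, 0.714, -0.006]
force: [-0.0, -0.0, -0.8]
gripper_width: 0.525
tcp [0.4262 0.0524 0.1429] jaw/px [[1.0, -0.009], [0.018, -0.008], [-0.009, -1.0]] f [-0.  -0.  -0.8] w 0.525 t 16.825
green px [280.2 157.7] (87, 88) xy [0.422  0.0933] minus tcp cm [-0.42  4.08]
blue px [211.3  15.3] (93, 38) xy [0.3654 0.2057] minus tcp cm [-6.07 15.33]
```

```bash
python3 -m pendant '[-0.2,2,0,0,-0.009,0,3.5, -0.2,1.9,0,0,0,0,3.5, 0,0,-2.5,0,0,0,3.5, 0,0,-2.5,0,0,0,3.5, 0,0,-2.5,0,0,0,3.5, 0,0,-1.5,0,0,0,3.5, 0,0,0,0,0,0,3.5, 0,0,0,0,0,0,3.5]'; python3 look.py w14
```

```text
time: 17.88
eef_pos: [0.4284, 0.0846, 0.0496]
eef_rot: [0.005, 0.706, 0.708, -0.002]
force: [-0.0, 0.2, -0.9]
gripper_width: 0.522
tcp [0.4284 0.0846 0.0496] jaw/px [[1.0, 0.004], [0.002, -0.009], [0.004, -1.0]] f [-0.   0.2 -0.9] w 0.522 t 17.875
```

```bash
python3 -m pendant '[-0.6,0.9,0,0,0,0,3.5, 0,0,-1.2,0,0,0,3.5, 0,0,-1,0,0,0,3.5, 0,0,0,0,0,0,3.5, 0,0,0,0,0,0,3.5]'
```

```text
time: 18.55
eef_pos: [0.4229, 0.0945, 0.0273]
eef_rot: [0.005, 0.706, 0.708, -0.001]
force: [-0.3, -1.9, -1.0]
gripper_width: 0.523
```

```bash
python3 -m pendant '[0,0,-0.5,0,0,0,3.5, 0,0,-0.3,0,0,0,3.5, 0,0,-0.2,0,0,0,3.5, 0,0,-0.1,0,0,0,3.5, 0,0,0,0,0,0,3.5]'; python3 look.py w15
```

```text
time: 19.18
eef_pos: [0.4236, 0.0945, 0.017]
eef_rot: [0.006, 0.706, 0.708, -0.0]
force: [0.4, -0.4, -0.3]
gripper_width: 0.528
tcp [0.4236 0.0945 0.017 ] jaw/px [[1.0, 0.008], [0.002, -0.009], [0.008, -1.0]] f [ 0.4 -0.4 -0.3] w 0.528 t 19.175
```

View pics/w15.png

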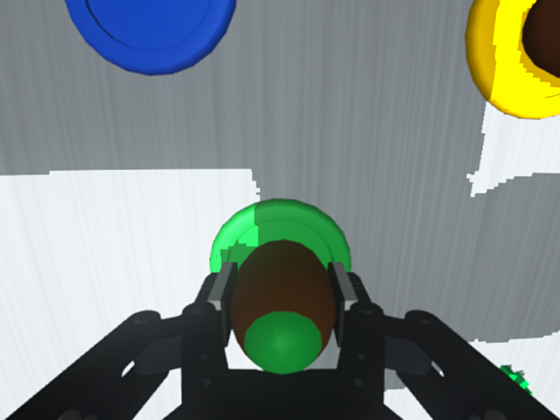

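The egg is centred in the green saucer, and the yellow egg still stands in its own at top right. Releasing, then on to the blue egg.

```bash
python3 -m pendant '[0,0,-0.05,0,0,0,3.5, 0,0,0,0,0,0,5.5, 0,0,0,0,0,0,8.5, 0,0,0,0,0,0,8.5, 0,0,0,0,0,0,8.5, 0,0,0,0,0,0,8.5]'; python3 look.py w16 green .423 .094 .070 60; python3 -m pendant '[0,0,2,0,0,0,8.5, 0,0,3.5,0,0,0,8.5, 0,0,4,0,0,0,8.5, 0,0,4,0,0.008,0,8.5, 1.3,-3.6,0,0,0,0,8.5, 1.3,-3.6,0,0,0,0,8.5, 1.3,-3.6,0,0,0,0,8.5, 1.3,-3.6,0,0,0,0,8.5, 1.3,-3.6,0,0,0,0,8.5, 1.3,-3.6,0,0,0,0,8.5]';python3 -m pendant '[1.3,-3.6,0,0,0,0,8.5, 1,-3.6,0,0,0,0,8.5, 0,0,0,0,0,0,8.5, 0,0,0,0,0,0,8.5]'; python3 look.py w17 blue .522 -.193 .066 40 green .423 .094 .070 60
```

```text
time: 19.98
eef_pos: [0.424, 0.0945, 0.0165]
eef_rot: [0.006, 0.706, 0.708, -0.0]
force: [0.3, -0.9, 0.6]
gripper_width: 0.991
tcp [0.424  0.0945 0.0165] jaw/px [[1.0, 0.008], [0.002, -0.009], [0.008, -1.0]] f [ 0.3 -0.9  0.6] w 0.991 t 19.975
green px [282.8 342.1] (78, 64) xy [0.4234 0.0974] minus tcp cm [-0.06  0.29]
time: 21.28
eef_pos: [0.5019, -0.126, 0.1564]
eef_rot: [0.003, 0.704, 0.71, -0.003]
force: [0.7, 0.8, -0.2]
gripper_width: 1.001
time: 21.78
eef_pos: [0.5254, -0.2025, 0.1554]
eef_rot: [0.003, 0.705, 0.709, -0.003]
force: [-1.2, 0.0, 1.5]
gripper_width: 0.997
tcp [ 0.5254 -0.2025  0.1554] jaw/px [[1.0, -0.0], [0.005, -0.008], [-0.0, -1.0]] f [-1.2  0.   1.5] w 0.997 t 21.775
blue px [280.3 205.9] (36, 35) xy [ 0.5234 -0.1926] minus tcp cm [-0.2   0.99]
green none near [ 125.80809213 -218.08672526]
```

```bash
python3 -m pendant '[-0.2,0.9,0,0,0,0,8.5, 0,0,-2.5,0,0,0,8.5, 0,0,-3,0,0,0,8.5, 0,0,-3,0,0,0,8.5, 0,0,-1,0,0,0,8.5, 0,0,0,0,0,0,8.5, 0,0,0,0,0,0,8.5]'; python3 look.py w18 blue .5235 -.193 .066 60
```

```text
time: 22.7
eef_pos: [0.5231, -0.1852, 0.0614]
eef_rot: [0.004, 0.702, 0.712, -0.002]
force: [-0.2, -1.0, 0.3]
gripper_width: 0.991
tcp [ 0.5231 -0.1852  0.0614] jaw/px [[1.0, 0.003], [0.014, -0.008], [0.003, -1.0]] f [-0.2 -1.   0.3] w 0.991 t 22.7
blue px [283.2 288.9] (55, 47) xy [ 0.5234 -0.191 ] minus tcp cm [ 0.02 -0.58]
```

```bash
python3 -m pendant '[0,-0.7,-0.5,0,0,0,8.5, 0,0,-1.5,0,0,0,8.5, 0,0,-1.5,0,0,0,8.5, 0,0,0,0,0,0,8.5, 0,0,0,0,0,0,8.5]'; python3 look.py w19 blue .5235 -.192 .068 70
```

```text
time: 23.38
eef_pos: [0.5238, -0.1936, 0.0249]
eef_rot: [0.005, 0.702, 0.712, -0.002]
force: [0.4, 0.8, 0.5]
gripper_width: 0.999
tcp [ 0.5238 -0.1936  0.0249] jaw/px [[1.0, 0.004], [0.013, -0.009], [0.004, -1.0]] f [0.4 0.8 0.5] w 0.999 t 23.375
blue px [282.5 319.2] (71, 60) xy [ 0.5234 -0.1888] minus tcp cm [-0.05  0.47]
```

```bash
python3 -m pendant '[0,0,-0.8,0,0,0,8.5, 0,0,-0.4,0,0,0,8.5, 0,0,0,0,0,0,8.5, 0,0,0,0,0,0,3.5, 0,0,0,0,0,0,3.5, 0,0,0,0,0,0,3.5, 0,0,0,0,0,0,3.5, 0,0,0,0,0,0,3.5, 0,0,0,0,0,0,3.5]' 30; python3 look.py w20 blue .5235 -.192 .068 90;  python3 -m pendant '[0,0,1,0,0,0,3.5, 0,0,3,0,0,0,3.5, 0,0,3.5,0,0,0,3.5, 0,0,3.5,0,0,0,3.5, 0,0,2.5,0,0,0,3.5, 0,0,0,0,0,0,3.5]'
```

```text
time: 24.55
eef_pos: [0.5244, -0.1937, 0.013]
eef_rot: [0.006, 0.702, 0.712, -0.001]
force: [0.1, -1.1, -0.6]
gripper_width: 0.528
tcp [ 0.5244 -0.1937  0.013 ] jaw/px [[1.0, 0.006], [0.013, -0.01], [0.006, -1.0]] f [ 0.1 -1.1 -0.6] w 0.528 t 24.55
blue px [282.7 339.4] (78, 65) xy [ 0.5239 -0.1884] minus tcp cm [-0.05  0.54]
time: 25.35
eef_pos: [0.5237, -0.1933, 0.1547]
eef_rot: [0.006, 0.702, 0.712, -0.001]
force: [0.6, 0.6, -1.6]
gripper_width: 0.526
```

```bash
python3 -m pendant '[-1.7,4.25,0,0,0,0,3.5, -1.7,4.25,0,0,0,0,3.5, -1.7,4.25,0,0,0,0,3.5, -1.7,4.25,0,0,0,0,3.5, -1.7,4.25,0,0,0,0,3.5, -1.7,4.25,0,0,0,0,3.5, -1.7,4.2,0,0,0,0,3.5, -1.7,4,0,0,0,0,3.5, -1.7,4,0,0,0,0,3.5]' ; python3 -m pendant '[0,0,0,0,0,0,3.5, 0,0,0,0,0,0,3.5]'; python3 look.py w21 blue .366 .232 .008 100
```

```text
time: 26.48
eef_pos: [0.3612, 0.1916, 0.1478]
eef_rot: [0.003, 0.705, 0.709, -0.003]
force: [0.4, 0.9, -0.2]
gripper_width: 0.528
time: 26.72
eef_pos: [0.3588, 0.193, 0.1465]
eef_rot: [0.003, 0.703, 0.711, -0.005]
force: [-0.3, 0.0, -1.1]
gripper_width: 0.527
tcp [0.3588 0.193  0.1465] jaw/px [[1.0, -0.003], [0.012, -0.01], [-0.003, -1.0]] f [-0.3  0.  -1.1] w 0.527 t 26.725
blue px [289.5 159. ] (86, 87) xy [0.364  0.2319] minus tcp cm [0.52 3.9 ]
```

```bash
python3 -m pendant '[0.2,2,0,0,0,0,3.5, 0.2,1.9,0,0,0,0,3.5, 0,0,-2.5,0,0,0,3.5, 0,0,-2.5,0,0,0,3.5, 0,0,-2.5,0,0,0,3.5, 0,0,-1.5,0,0,0,3.5, 0,0,0,0,0,0,3.5, 0,0,0,0,0,0,3.5]'; python3 look.py w22
```

```text
time: 27.78
eef_pos: [0.3686, 0.2249, 0.0534]
eef_rot: [0.003, 0.71, 0.704, -0.005]
force: [-0.5, 0.1, -0.3]
gripper_width: 0.53
tcp [0.3686 0.2249 0.0534] jaw/px [[1.0, -0.002], [-0.008, -0.011], [-0.002, -1.0]] f [-0.5  0.1 -0.3] w 0.53 t 27.775
```

```bash
python3 -m pendant '[-0.4,0.7,0,0,0,0,3.5, 0,0,-1.4,0,0,0,3.5, 0,0,-1.2,0,0,0,3.5, 0,0,0,0,0,0,3.5, 0,0,0,0,0,0,3.5]'
```

```text
time: 28.45
eef_pos: [0.366, 0.234, 0.029]
eef_rot: [0.004, 0.71, 0.705, -0.002]
force: [-1.0, 0.2, -0.1]
gripper_width: 0.525
```

```bash
python3 -m pendant '[-0.1,-0.2,-0.5,0,0,0,3.5, 0,0,-0.4,0,0,0,3.5, 0,0,-0.2,0,0,0,3.5, 0,0,-0.1,0,0,0,3.5, 0,0,0,0,0,0,3.5]'; python3 look.py w23
```

```text
time: 29.08
eef_pos: [0.3654, 0.232, 0.017]
eef_rot: [0.004, 0.71, 0.704, -0.002]
force: [-1.4, -0.4, 1.6]
gripper_width: 0.527
tcp [0.3654 0.232  0.017 ] jaw/px [[1.0, 0.004], [-0.008, -0.008], [0.004, -1.0]] f [-1.4 -0.4  1.6] w 0.527 t 29.075
```

View pics/w23.png

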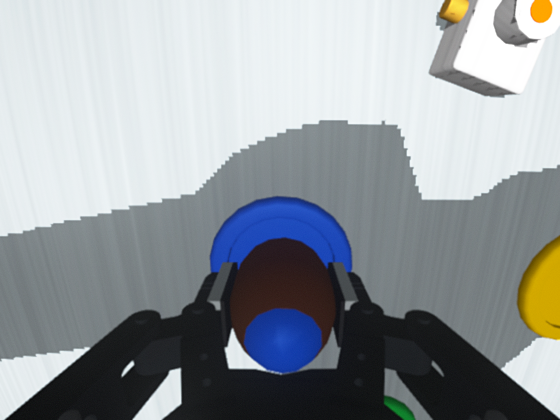

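Centred in the blue saucer. Releasing, then to the pink egg.

```bash
python3 -m pendant '[0,0,0,0,0,0,5.5, 0,0,0,0,0,0,8.5, 0,0,0,0,0,0,8.5, 0,0,0,0,0,0,8.5, 0,0,0,0,0,0,8.5]'; python3 look.py w24 blue .365 .232 .070 60; python3 -m pendant '[0,0,2,0,0,0,8.5, 0,0,3.5,0,0,0,8.5, 0,0,4,0,0,0,8.5, 0,0,4,0,0,0,8.5, 4.2,-1.5,0,0,0,0,8.5, 4.2,-1.5,0,0,0,0,8.5, 4.2,-1.5,0,0,0,0,8.5, 4.2,-1.5,0,0,0,0,8.5, 4.2,-1.5,0,0,0,0,8.5, 4.2,-1.5,0,0,0,0,8.5]';python3 -m pendant '[4,-1.5,0,0,0,0,8.5, 0,0,0,0,0,0,8.5, 0,0,0,0,0,0,8.5]'; python3 look.py w25 pink .660 .128 .066 60 
```

```text
time: 29.75
eef_pos: [0.3658, 0.2322, 0.0171]
eef_rot: [0.004, 0.71, 0.704, -0.001]
force: [0.1, -0.4, -0.3]
gripper_width: 0.994
tcp [0.3658 0.2322 0.0171] jaw/px [[1.0, 0.004], [-0.007, -0.008], [0.004, -1.0]] f [ 0.1 -0.4 -0.3] w 0.994 t 29.75
blue px [281.5 339.7] (78, 66) xy [0.365  0.2356] minus tcp cm [-0.08  0.34]
time: 31.05
eef_pos: [0.6208, 0.1397, 0.157]
eef_rot: [0.004, 0.708, 0.706, -0.002]
force: [0.1, 0.7, -0.3]
gripper_width: 0.996
time: 31.42
eef_pos: [0.6634, 0.1225, 0.155]
eef_rot: [0.003, 0.709, 0.705, -0.002]
force: [0.3, 0.0, 0.1]
gripper_width: 0.995
tcp [0.6634 0.1225 0.155 ] jaw/px [[1.0, 0.002], [-0.005, -0.008], [0.002, -1.0]] f [0.3 0.  0.1] w 0.995 t 31.425
pink px [281.6 212.8] (38, 36) xy [0.6627 0.127 ] minus tcp cm [-0.07  0.45]
```

```bash
python3 -m pendant '[-0.1,0.4,0,0,0,0,8.5, 0,0,-2.5,0,0,0,8.5, 0,0,-3,0,0,0,8.5, 0,0,-3,0,0,0,8.5, 0,0,-1,0,0,0,8.5, 0,0,0,0,0,0,8.5, 0,0,0,0,0,0,8.5]'; python3 look.py w26 pink .662 .127 .066 60
```

```text
time: 32.35
eef_pos: [0.6591, 0.132, 0.0629]
eef_rot: [0.004, 0.707, 0.708, -0.0]
force: [-0.3, -0.4, 0.4]
gripper_width: 0.993
tcp [0.6591 0.132  0.0629] jaw/px [[1.0, 0.006], [0.001, -0.007], [0.006, -1.0]] f [-0.3 -0.4  0.4] w 0.993 t 32.35
pink px [289.8 283.1] (57, 49) xy [0.6625 0.1287] minus tcp cm [ 0.34 -0.33]
```

```bash
python3 -m pendant '[0.3,-0.4,-0.5,0,0,0,8.5, 0,0,-1.5,0,0,0,8.5, 0,0,-1.5,0,0,0,8.5, 0,0,0,0,0,0,8.5, 0,0,0,0,0,0,8.5]'; python3 look.py w27 pink .662 .128 .068 70
```

```text
time: 33.02
eef_pos: [0.6632, 0.1274, 0.0265]
eef_rot: [0.005, 0.707, 0.707, 0.0]
force: [0.1, -0.3, 0.5]
gripper_width: 0.991
tcp [0.6632 0.1274 0.0265] jaw/px [[1.0, 0.008], [0.001, -0.007], [0.008, -1.0]] f [ 0.1 -0.3  0.5] w 0.991 t 33.025
pink px [282.6 319. ] (72, 60) xy [0.6627 0.1309] minus tcp cm [-0.05  0.35]
```

```bash
python3 -m pendant '[0,0,-0.9,0,0,0,8.5, 0,0,-0.5,0,0,0,8.5, 0,0,0,0,0,0,8.5, 0,0,0,0,0,0,3.5, 0,0,0,0,0,0,3.5, 0,0,0,0,0,0,3.5, 0,0,0,0,0,0,3.5, 0,0,0,0,0,0,3.5, 0,0,0,0,0,0,3.5]' 30; python3 look.py w28 pink .663 .128 .068 90;  python3 -m pendant '[0,0,1,0,0,0,3.5, 0,0,3,0,0,0,3.5, 0,0,3.5,0,0,0,3.5, 0,0,3.5,0,0,0,3.5, 0,0,2.5,0,0,0,3.5, 0,0,0,0,0,0,3.5]'
```

```text
time: 34.2
eef_pos: [0.6637, 0.1276, 0.0125]
eef_rot: [0.006, 0.707, 0.707, 0.001]
force: [-0.1, 0.1, 0.2]
gripper_width: 0.523
tcp [0.6637 0.1276 0.0125] jaw/px [[1.0, 0.009], [0.001, -0.006], [0.009, -1.0]] f [-0.1  0.1  0.2] w 0.523 t 34.2
pink px [282.6 343. ] (80, 64) xy [0.663  0.1317] minus tcp cm [-0.07  0.41]
time: 35.0
eef_pos: [0.6632, 0.1275, 0.1544]
eef_rot: [0.006, 0.707, 0.707, 0.001]
force: [0.8, -0.2, -0.3]
gripper_width: 0.523
```

```bash
python3 -m pendant '[0,-4.7,0,0,0,0,3.5, 0,-4.7,0,0,0,0,3.5, 0,-4.7,0,0,0,0,3.5, 0,-4.7,0,0,0,0,3.5, 0,-4.7,0,0,0,0,3.5, 0,-4.7,0,0,0,0,3.5, 0,0,0,0,0,0,3.5, 0,0,0,0,0,0,3.5]' ; python3 look.py w29 pink .661 -.116 .008 100
```

```text
time: 36.0
eef_pos: [0.6574, -0.1606, 0.1448]
eef_rot: [0.001, 0.706, 0.708, -0.001]
force: [-0.0, 0.1, -0.2]
gripper_width: 0.524
tcp [ 0.6574 -0.1606  0.1448] jaw/px [[1.0, 0.0], [0.004, -0.003], [0.0, -1.0]] f [-0.   0.1 -0.2] w 0.524 t 36.0
pink px [288.8 151.1] (87, 87) xy [ 0.6627 -0.1134] minus tcp cm [0.52 4.71]
```

Target is about (0.662,-0.114).

```bash
python3 -m pendant '[0.2,2.3,0,0,0,0,3.5, 0.2,2.3,0,0,0,0,3.5, 0,0,-2.5,0,0,0,3.5, 0,0,-2.5,0,0,0,3.5, 0,0,-2.5,0,0,0,3.5, 0,0,-1.5,0,0,0,3.5, 0,0,0,0,0,0,3.5, 0,0,0,0,0,0,3.5]'; python3 look.py w30
```

```text
time: 37.05
eef_pos: [0.6636, -0.0954, 0.0547]
eef_rot: [0.002, 0.7, 0.715, 0.001]
force: [0.1, -0.4, -0.3]
gripper_width: 0.527
tcp [ 0.6636 -0.0954  0.0547] jaw/px [[1.0, 0.003], [0.021, -0.001], [0.003, -1.0]] f [ 0.1 -0.4 -0.3] w 0.527 t 37.05
```

```bash
python3 -m pendant '[-0.1,-1.7,0,0,0,0,3.5, 0,0,-1.4,0,0,0,3.5, 0,0,-1.2,0,0,0,3.5, 0,0,0,0,0,0,3.5, 0,0,0,0,0,0,3.5]'
```

```text
time: 37.72
eef_pos: [0.6631, -0.1152, 0.0282]
eef_rot: [0.003, 0.7, 0.714, 0.001]
force: [0.2, -0.1, -1.1]
gripper_width: 0.522
```

```bash
python3 -m pendant '[-0.1,0.1,-0.5,0,0,0,3.5, 0,0,-0.4,0,0,0,3.5, 0,0,-0.1,0,0,0,3.5, 0,0,-0.1,0,0,0,3.5, 0,0,0,0,0,0,3.5]'; python3 look.py w31
```

```text
time: 38.35
eef_pos: [0.6625, -0.1137, 0.017]
eef_rot: [0.003, 0.7, 0.714, 0.001]
force: [-0.2, 0.7, -1.0]
gripper_width: 0.528
tcp [ 0.6625 -0.1137  0.017 ] jaw/px [[1.0, 0.006], [0.02, -0.002], [0.006, -1.0]] f [-0.2  0.7 -1. ] w 0.528 t 38.35
```

View pics/w31.png

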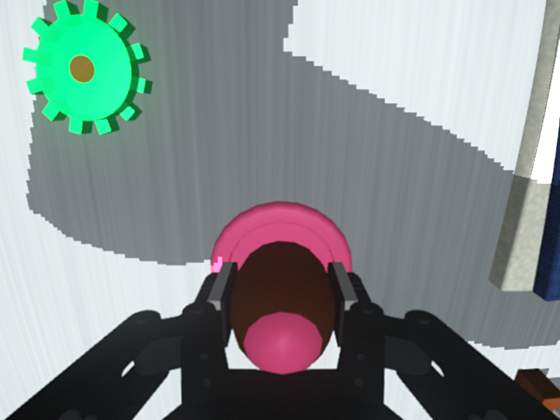

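```bash
python3 -m pendant '[0,0,-0.05,0,0,0,3.5, 0,0,0,0,0,0,5.5, 0,0,0,0,0,0,8.5, 0,0,0,0,0,0,8.5, 0,0,0,0,0,0,8.5, 0,0,0,0,0,0,8.5]';  python3 -m pendant '[0,0,2,0,0,0,8.5, 0,0,3.5,0,0,0,8.5, 0,0,4,0,0,0,8.5, 0,0,4,0,0,0,8.5, -2,-4.5,0,0,0,0,8.5, -2,-4.5,0,0,0,0,8.5, -2,-4.5,0,0,0,0,8.5, -2,-4.5,0,0,0,0,8.5, -2,-4.5,0,0,0,0,8.5, -2,-4.5,0,0,0,0,8.5]';python3 -m pendant '[0,0,0,0,0,0,8.5, 0,0,0,0,0,0,8.5]'
python3 - <<'E'
from h import *; from rig import ctrl
t=ctrl.camera_model("top");s=ctrl.camera_model("scene")
I={}
for n in("top","scene"):
    I[n]=ctrl.snapshot(n)[0];cv2.imwrite(f"pics/{n}1.png",I[n][...,::-1])
S={"yellow":(.547,.2145),"green":(.422,.094),"blue":(.3645,.232),"pink":(.6615,-.1145)}
for c,x in S.items():
    u=proj(t,[*x,.070]);p=I["top"]; print(c,np.round(u,1))
o=blob(I["top"],"blue",306.5,244.1,r=12);print("ceramic",o,"was 306.5 244.1")
w=np.abs(I["top"].astype(int)-np.load("top0.npz")["p"])[255:295,365:403].mean();print("jar diff",w)
cv2.imwrite("pics/top1c.png",cv2.resize(I["top"][120:320,130:430,::-1],None,fx=2.6,fy=2.6))
E
```

```text
time: 39.15
eef_pos: [0.6631, -0.1139, 0.0172]
eef_rot: [0.004, 0.7, 0.714, 0.002]
force: [-0.2, 0.2, 0.0]
gripper_width: 0.997
time: 40.4
eef_pos: [0.5435, -0.3888, 0.1734]
eef_rot: [0.012, 0.697, 0.717, 0.004]
force: [-0.1, -0.6, -0.1]
gripper_width: 0.998
time: 40.65
eef_pos: [0.5422, -0.3925, 0.1762]
eef_rot: [0.013, 0.699, 0.715, 0.004]
force: [0.6, 0.5, 0.7]
gripper_width: 0.998
yellow [176.6 200.3]
green [229.2 257.6]
blue [165.9 282.7]
pink [324.7 151.8]
ceramic ((306.5981308411215, 244.07009345794393), (12, 13)) was 306.5 244.1
jar diff 53.60614035087719
```

View pics/top1c.png

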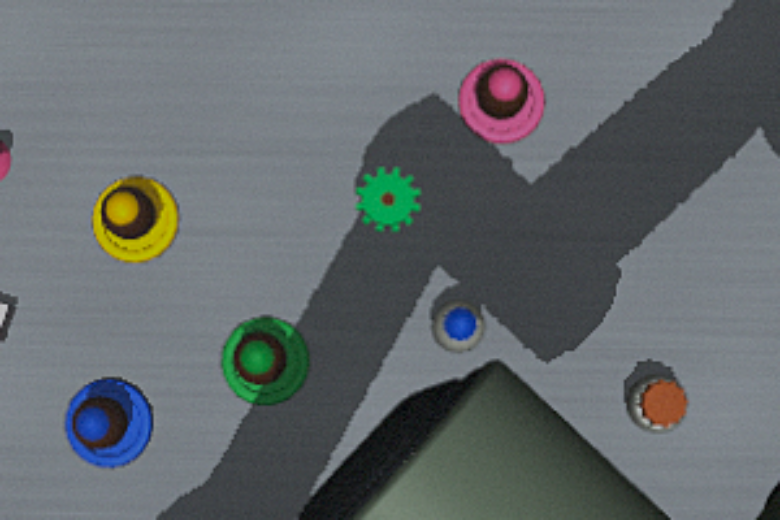

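View pics/scene1.png

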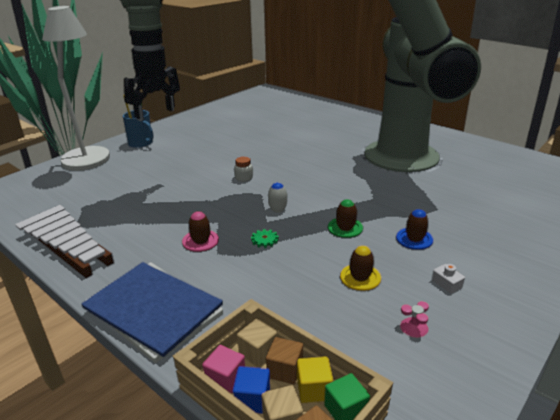

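The four eggs stand upright, centred in their matching saucers; tip pixels are within about 1 px of the predicted ones. The ceramic egg and the jar haven't moved.

```bash
python3 -c "
from rig import ctrl
print(ctrl.close_job(), ctrl.state()['time'])"
```

```text
the job is handed in; nothing more can be done
the job is handed in; nothing more can be done
```

I set the four walnut eggs in their matching saucers in order (yellow, green, blue, pink), letting go of each before fetching the next. I handed the job in at about 41 s with the gripper open and clear; it gives no verdict.

- **Egg placement:** in the final top and scene views each egg stands upright inside its rim. The tips are within about 1 px (roughly 2 mm) of where a centred egg's would be. Each was let go with its underside about 4–4.5 mm above the shelf, inside the allowed 1.5–6.5 mm.
- **Ceramic egg:** its tip moved by no more than 0.1 px from the start picture.
- **Rattle jar:** it looks unmoved by eye. My automatic pixel comparison for it came out large (54). I put that down to the changed arm shadow, so it confirmed nothing, and I didn't measure the jar's position again.
- **Camera disagreement:** the scene camera differed from the top camera by about 6–10 mm in x. The wrist camera agreed with the top camera, so I used those two.

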